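# Hang a turned finial on the finishing rail

## Task

Hang the finial that has the steel hook on the finishing rail: lift its hook over the rail's anti-jump lip from the robot's side, lower the tip behind it, and feel along the bar there until the tip drops fully home into the bar's notch. Go gently, never forcing the hook against the rail or the bar (keep well under 2 kg of push), then let go so that it hangs still and upright, with the other things on the bench left where they stand.

Things in the scene. Friction and masses are not known exactly. Their poses are not given: they have to be found in the camera images.
- rail: Short finishing-conveyor rail: aluminium channel 260 mm long on two dark end posts (beyond y +-130 mm, none rising above the channel floor), steel bar in it. Origin: middle of the channel, level with the unloaded bar's top face, 195 to 207 mm above the bench. z up, y along the rail, x across it from the lip (robot's side) to the back wall. Inside width x -9 to +9 mm; back wall's top at z +4 mm.
- lip_top (a point): Middle of the top edge of the anti-jump lip, the channel's taller wall on the robot's side, 5 mm thick (rail x -14 to -9 mm), top 20 mm above the bar. Axes as the rail's.
- rail_under (a point): Middle of the rail's underside, 30 mm below the bar's top. Free space below it down to the bench, between the posts; the wood passes here. Axes as the rail's.
- bar_top (a point): Same point as the rail's origin. The bar (15 mm wide, 360 long) has one notch across its top, 14 mm long in y, 12 deep, square sides, anywhere within 40 mm either side of here, not reported: see or feel for it. The bar is sprung: gives from about 3 N down, 2 mm per further 4 N, hard stop 6 mm down. Along y it is held by friction and slips above about 14 N.
- finial: The piece to hang: turned wooden finial, 60 mm across, 70 mm high, with a square steel C-hook fixed on top, 0.2 to 0.37 kg, standing upright. Origin: at its foot's level, right under the hook's tip (wood's axis at x +6 mm); z up, x from the hook's shank to its tip. Hangs with its x along the rail's x: shank before the lip, bridge over it, tip behind it, wood under the rail.
- hook_bridge (a point): Inner corner where the bridge's underside meets the shank: x -30, z +193 mm from the finial's origin. Bridge 8 mm thick, 10 wide, x -36 to +13 mm. From its rear end the shank, 6 x 10 mm, x -36 to -30, goes down to a foot plate on the wood (top face at z 76 mm). Axes as the finial's.
- hook_tip (a point): Centre of the lower end of the hook's tip, 155 mm above the finial's origin and 38 mm below the bridge; the tip is 8 x 8 mm, 7 x 7 at its last 2 mm; axes as the finial's.
- hook_tab (a point): Middle of the steel grip tab standing on the hook's bridge, right above the tip: 20 mm in x, 12 mm in y, 40 mm high (finial z 201 to 241 mm). Grip it across its y. Axes as the finial's.
- bare_a: Finial of the same turning without a hook, 60 mm across, 88 mm high with its spigot, standing loose on the bench. Origin under its centre. Leave it alone.
- bare_b: The same as bare_a, another one. Leave it alone.
- glue: White glue bottle, 60 mm across, 170 mm high, origin under its centre. Leave it alone.
- jar: Amber jar, 72 mm across, 75 mm high, origin under its centre. Leave it alone.

How it is judged:
On the way:
1. the tip has been brought over the lip, above the channel (z of hook_tip in the frame of rail above 0.012 m and x of hook_tip in the frame of rail between -0.014 and 0.02 m and y of hook_tip in the frame of rail between -0.13 and 0.13 m), for 0.05 s.
At the end, for the whole second after the job is handed in: Tip in the notch: 9 to 21 mm below the unloaded bar top, within 11 mm of the channel centre line and 80 mm of the rail middle; shank on the robot side (hook_bridge over 15 mm before the centre line); finial within 0.2 rad of upright, slower than 0.06 m/s, released (z of hook_tip in the frame of rail between -0.021 and -0.009 m and x of hook_tip in the frame of rail between -0.011 and 0.011 m and y of hook_tip in the frame of rail between -0.08 and 0.08 m and x of hook_bridge in the frame of rail below -0.015 m and angle between finial's own z axis and vertical below 0.2 rad and linear speed of finial below 0.06 m/s); the robot touches nothing.
It fails at once if the hooked finial is pressed against the rail or its bar with more than 20 N (contact force between finial and rail above 20 N).
It fails at once if another thing on the bench is moved more than 30 mm (distance of any of bare_a, bare_b, glue, jar from where it was at the start of the episode above 0.03 m).
It also fails if it takes over 61 s, if anything falls off the work surface, if the arm or the gripper's body presses on something with over 40 N, if the wrist force passes 120 N, or if a joint passes its speed limit or range.

## Robot

A 7-joint arm with a two-finger parallel gripper is mounted at the origin on the work surface. World frame = base frame: x ahead of the robot, y to its left, z up, the work surface at z = 0. Lengths are in m, angles in rad, forces in N, time in s.
With the tool pointing down it reaches from about 0.35 to 0.9 m from the base axis. Payload 19.9 kg.
Tool frame: the origin (TCP) lies at the very end of the fingers, on their centre line; the grasp point (between the pads) lies 19 mm behind it; z points along the fingers, y is the line along which they close (so a half turn about z gives the same grasp; the last joint's range is limited). The gripper opens to 94 mm and grips with 3 to 60 N. Pads are 16 mm wide; open, the fingers measure 119 mm over their backs; the gripper's body (75 mm by 177 mm) begins 78 mm behind the grasp point.
Start: joints at [1.294, 0.417, -0.01, 1.614, 0.005, 1.111, -0.053], TCP at [0.145, -0.608, 0.205] pointing down, gripper open.
Joint ranges: [-2.81, 2.81], [-0.39, 2.02], [-1.27, 1.25], [0.06, 2.57], [-1.19, 4.33], [0.19, 2], [-2.82, 2.82]. Speed limits (rad/s): [1.89, 1.89, 2.39, 2.39, 3.01, 3.01, 3.01].

## Interface

Orientations are given as a unit quaternion [w, x, y, z].
In Python, from workcell import state, capture, camera_params, finish_job, boxes_of, tip_of gives the robot as it stands.
- The arm moves only by the shell command python3 -m pendant 'ROWS' [FORCE]. ROWS is JSON, a list of rows, each a list of 3 entries, a list of its own where there are three numbers: the shift along the tool's x, y, z in cm, then the turn, a rotation vector about the tool's x, y, z in degrees, then the opening, from -1 (shut) to 1 (fully open). A call has 1 to 10 rows; each row is the pose to reach, as a shift and turn from the pose commanded when the call began, along the tool's axes at that moment; what a row does not reach only later rows make up. A row lasts 1/12 s, in which the tool goes at most 41.7 mm and 7.16 degrees, less where a joint would pass 70% of its speed; a pose out of reach is approached as far as the arm can. A call with a gripper value outside its range is refused whole. The fingers move at their own pace and stop on an object; FORCE is the grip in N (left out, the last holds). Time passes only in rows, so rows that repeat a pose let the fingers close. It gives the time, the measured TCP pose, the force, the opening and the grip force at its end, in the units of the state.
- state(): the state, without advancing time (a new reading comes with each control period).
- capture(name): name is "side" or "top" or "wrist"; returns the picture (420x560x3 uint8, red, green, blue); there is no depth.
- camera_params(name): a dict with "K" (3x3 intrinsics, pixels), "rvec" (rotation vector, rad) and "tvec" (3), from world to camera coordinates, as OpenCV has them; the wrist camera has in their place "hand_eye" (4x4, takes a point from camera to tool coordinates, whose origin is the TCP and whose axes are the flange's). Camera axes: x right, y down, z forward; pixel columns grow to the right and rows downward; lengths in m; the calibration is good to about 2 mm. A picture is of the moment at which its call begins: read the wrist's pose just before it. camera_params takes no time and is no camera call.
- finish_job(): hands the job in; it is judged then, once.
Trained networks look in the newest picture that a camera, given by its name, has taken for a name from the list of things; names that differ only in an ending like _2 or _b are one class to them, and where a whole thing is asked for, a point or a joint stands for the part that bears it (a point fixed in the world has none). Each returns a list of dicts, best first, with "conf" (0 to 1); they miss things now and then, are a little off and sometimes report something else, mostly with a low value. They report only what shows in the picture. A call takes as long as a camera call.
- boxes_of(camera, name): "bbox" ([centre column, centre row, width, height] in pixels, round what is visible of it).
- tip_of(camera, name): "point" ([column, row] in pixels: a listed point, or the origin of a listed thing).
The state is a dict: "t": time; "joints": joint angles; "joint_vel": joint speeds; "effort": joint torques, N m; "tool_pos": TCP position; "orientation": TCP orientation; "contact_force": force on the tool from outside, world axes, zero at the start; "wrist_torque": the same for the moment, N m; "finger_gap": finger opening in m; "grip_force": force on a finger pad.
Only numpy, scipy, OpenCV 4.12 (cv2) and the standard library are available. Lean on these libraries where they do the work, as an engineer would, in place of code of your own. Each camera call takes 0.05 s, during which the arm holds its last target. There are 200 camera calls.

## Working session

There is one attempt and no reset: what is moved stays moved. The work goes in short steps, Python scripts to look and compute and a shell command to move; the robot and the scene stay as the last step left them, time stands still between calls to the robot, and variables do not carry over. Pictures are saved under pics/ and viewed, at most 10 in all, crops included, and the job is handed in when it is done.

```bash
mkdir -p pics; ls
cat > h.py <<'E'
import numpy as np, cv2, json
from scipy.spatial.transform import Rotation as R
from workcell import state, capture, camera_params, finish_job, boxes_of, tip_of
def cam(name, st=None):
    p=camera_params(name); K=np.array(p["K"])
    if "hand_eye" in p:
        st=st or state(); H=np.array(p["hand_eye"])
        w,x,y,z=st["orientation"]; Rt=R.from_quat([x,y,z,w]).as_matrix()
        Rc=Rt@H[:3,:3]; c=Rt@H[:3,3]+np.array(st["tool_pos"]); return K,Rc,c
    Rw=cv2.Rodrigues(np.array(p["rvec"],float))[0]; return K,Rw.T,-Rw.T@np.array(p["tvec"]).ravel()
def ray(C,px):
    K,Rc,c=C; d=Rc@np.linalg.inv(K)@np.array([px[0],px[1],1.]); return c,d/np.linalg.norm(d)
def atz(C,px,z):
    c,d=ray(C,px); return c+d*(z-c[2])/d[2]
def proj(C,P):
    K,Rc,c=C; q=K@(Rc.T@(np.array(P)-c)); return q[:2]/q[2]
def tri(obs):
    A=np.zeros((3,3));b=np.zeros(3);rs=[ray(C,p) for C,p in obs]
    for c,d in rs:
        M=np.eye(3)-np.outer(d,d);A+=M;b+=M@c
    X=np.linalg.solve(A,b); return X,[float(np.linalg.norm((np.eye(3)-np.outer(d,d))@(X-c))) for c,d in rs]
def save(name,im): cv2.imwrite("pics/"+name,cv2.cvtColor(im,cv2.COLOR_RGB2BGR))
E
python3 - <<'E'
from h import *
np.set_printoptions(precision=3,suppress=True)
st=state(); print(st)
ims={n:capture(n) for n in("side","top","wrist")}
save("a.png",np.vstack([ims["side"],ims["top"]])[:, :]) 
save("side.png",ims["side"]);save("top.png",ims["top"]);save("wrist.png",ims["wrist"])
for n in("side","top"):
    C=cam(n);print(n,C[2],C[1][:,2],C[0][0,0])
obs={}
for t in["hook_tab","hook_tip","hook_bridge","finial","lip_top","bar_top","rail_under","rail","bare_a","glue","jar"]:
    for n in("side","top"):
        r=tip_of(n,t); print(t,n,[(np.round(q["point"],1).tolist(),round(q["conf"],2)) for q in r[:3]])
        if r: obs.setdefault(t,[]).append((cam(n),r[0]["point"]))
    if len(obs.get(t,[]))==2: print("   ",*tri(obs[t]))
E
```

```text
pics
{'t': 0.0, 'joints': array([ 1.295,  0.418, -0.01 ,  1.614,  0.005,  1.111, -0.053]), 'joint_vel': array([-0.002,  0.001,  0.001,  0.001, -0.001, -0.001,  0.   ]), 'effort': array([  0.   , -85.125,   0.64 , -42.6  ,  -0.049,   0.018,   0.   ]), 'tool_pos': array([ 0.145, -0.607,  0.205]), 'orientation': array([-0.001,  0.993,  0.117, -0.   ]), 'contact_force': array([-0.637,  0.147, -0.735]), 'wrist_torque': array([-0.004, -0.018, -0.029]), 'grip_force': 0.0, 'finger_gap': 0.09394731777400024}
side [-0.056  0.719  1.212] [ 0.402 -0.474 -0.783] 494.5366645477883
top [0.341 0.054 0.996] [ 0.174 -0.012 -0.985] 380.46213557958583
hook_tab side [([331.0, 103.8], 0.74), ([326.0, 157.0], 0.33)]
hook_tab top [([437.9, 172.9], 0.67)]
    [ 0.558 -0.263  0.23 ] [0.00010855738574172311, 0.00010855738574153504]
hook_tip side [([333.6, 124.7], 0.83)]
hook_tip top [([427.1, 188.8], 0.64)]
    [ 0.543 -0.269  0.15 ] [0.000853353078928624, 0.000853353078928498]
hook_bridge side [([338.3, 117.5], 0.85), ([255.5, 306.8], 0.66)]
hook_bridge top [([429.7, 192.2], 0.92)]
    [ 0.522 -0.255  0.201] 
[... 545 characters left out ...]
0.00025965036464357363]
rail side [([214.0, 185.3], 0.9)]
rail top [([234.1, 146.4], 0.46)]
    [0.624 0.171 0.198] [0.004004624790273083, 0.004004624790272903]
bare_a side [([355.6, 169.9], 0.89), ([334.3, 189.6], 0.55)]
bare_a top [([418.2, 236.3], 0.98), ([362.4, 237.8], 0.76)]
    [ 0.456 -0.304 -0.03 ] [0.004279970311234567, 0.004279970311234425]
glue side [([258.1, 304.6], 0.68), ([216.4, 188.3], 0.41), ([201.8, 321.0], 0.37)]
glue top [([189.5, 259.8], 0.73)]
    [0.377 0.297 0.011] [0.0036015565551129444, 0.0036015565551129757]
jar side [([201.2, 320.0], 0.75), ([214.2, 183.9], 0.53)]
jar top [([144.6, 234.3], 0.65)]
    [0.451 0.421 0.015] [0.00763336131674927, 0.007633361316749157]
```

View pics/side.png

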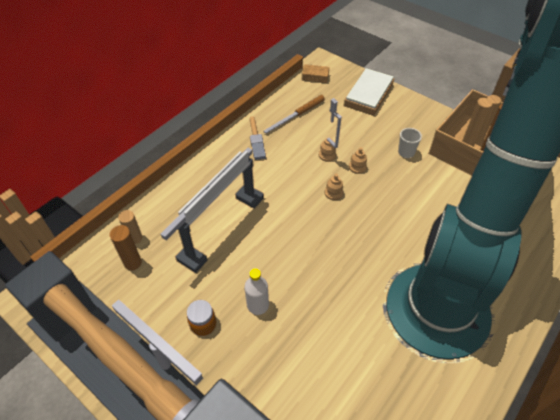

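View pics/top.png

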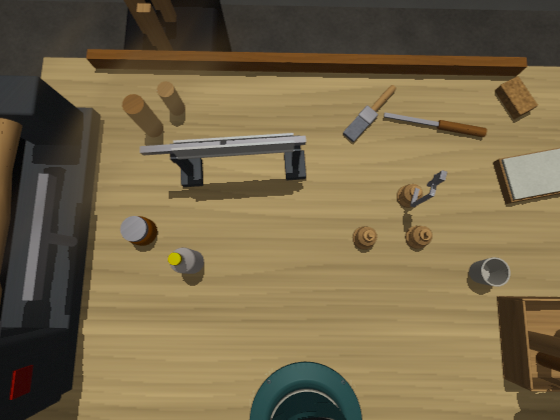

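Run:
```python
import cv2,numpy as np
t=cv2.imread("pics/top.png");s=cv2.imread("pics/side.png")
a=cv2.resize(t[120:195,135:315],None,fx=4.4,fy=4.4,interpolation=2)[:300]
b=cv2.resize(t[160:220,390:460],None,fx=5,fy=5,interpolation=2)
c=cv2.resize(s[90:165,300:350],None,fx=4,fy=4,interpolation=2)
d=cv2.resize(t[200:260,340:400],None,fx=2,fy=2)
o=np.zeros((600,800,3),np.uint8);o[:300,:a.shape[1]]=a[:300,:800];o[300:600,:350]=b;o[300:600,360:560]=c
cv2.imwrite("pics/crop.png",o)
```

```text
(no output)
```

View pics/crop.png

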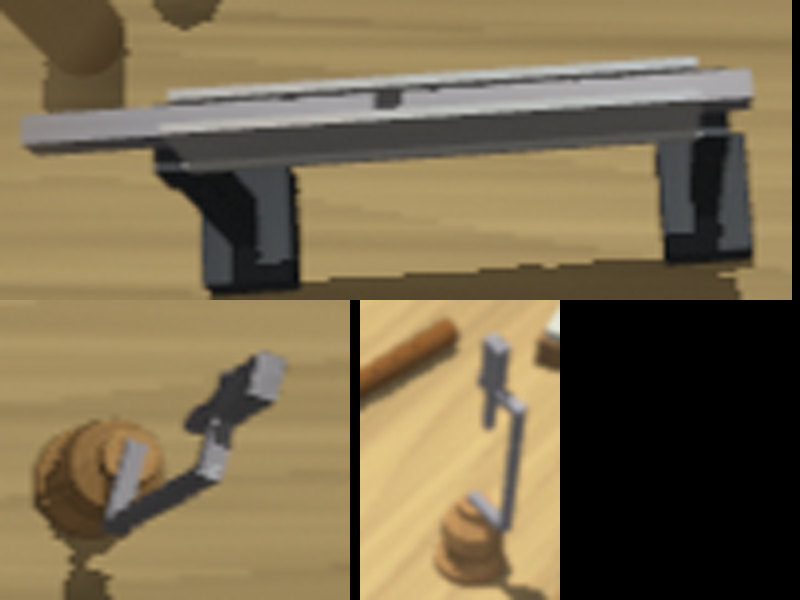

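Run:
```python
from h import *
np.set_printoptions(precision=3,suppress=True)
C=cam("top");zb=.201
ang=lambda a,b:np.degrees(np.arctan2((b-a)[0],-(b-a)[1]))
for nm,p,q,z in(("back",(173.2,141.6),(293.4,134.1),zb+.004),("lip",(171.4,148.9),(294.8,140.9),zb+.02)):
    a,b=atz(C,p,z),atz(C,q,z);print(nm,a,b,ang(a,b),np.linalg.norm(a-b))
print("notch",atz(C,(223,142.5),zb))
f=lambda u,v:(390+u/5,160+(v-300)/5)
for n,p,z in(("tabtop",(267,377),.241),("shanktop",(205,474),.199),("footplate rear",(115,525),.08),("foot front",(135,445),.08)):print(n,atz(C,f(*p),z))
for p in((366,237),(420,236)):print("bare",atz(C,p,.06))
W=cam("wrist");print("wrist cam",W[2]-state()["tool_pos"],W[1][:,2],W[1][:,0],W[0][0,0])
```

```text
back [0.627 0.3   0.205] [0.648 0.039 0.205] 4.66842210436428 0.26152782528244084
lip [0.605 0.298 0.221] [0.627 0.037 0.221] 4.78564060871309 0.26219173520156375
notch [0.628 0.193 0.201]
tabtop [ 0.549 -0.27   0.241]
shanktop [ 0.518 -0.258  0.199]
footplate rear [ 0.518 -0.259  0.08 ]
foot front [ 0.558 -0.271  0.08 ]
bare [ 0.439 -0.145  0.06 ]
bare [ 0.444 -0.28   0.06 ]
wrist cam [0.076 0.018 0.18 ] [-0.26  -0.062 -0.963] [ 0.232 -0.973  0.   ] 332.74786350844386
```

```bash
cat >> h.py <<'E'
def to(P,yaw):
    "shift (cm) and turn (deg) in tool axes from the present pose to P, tool down with x at yaw"
    st=state();w,x,y,z=st["orientation"];Rt=R.from_quat([x,y,z,w])
    T=R.from_matrix(np.array([[np.cos(yaw),np.sin(yaw),0],[np.sin(yaw),-np.cos(yaw),0],[0,0,-1]]))
    print("shift cm",np.round(Rt.inv().apply(np.array(P)-st["tool_pos"])*100,2),"turn",np.round(np.degrees((Rt.inv()*T).as_rotvec()),2))
E
python3 - <<'E'
from h import *
to([.55,-.269,.34],np.radians(-18))
E
```

```text
shift cm [ 47.23 -23.54 -13.46] turn [-0.    0.   31.45]
```

```bash
python3 -m pendant '[[[0,0,-4],[0,0,0],1],[[0,0,-8],[0,0,0],1],[[3,-1.5,-12],[0,0,6],1],[[7,-3.5,-13.5],[0,0,12],1],[[11,-5.5,-13.5],[0,0,18],1],[[14.5,-7.2,-13.5],[0,0,24],1],[[18,-9,-13.5],[0,0,31.5],1],[[21.5,-10.7,-13.5],[0,0,31.5],1],[[25,-12.5,-13.5],[0,0,31.5],1],[[28.5,-14.2,-13.5],[0,0,31.5],1]]'; python3 -m pendant '[[[0,0,0],[0,0,0],1]]'
python3 - <<'E'
from h import *
to([.55,-.269,.34],np.radians(-18))
E
```

```text
t: 2.08
tool_pos: [0.3837, -0.4076, 0.3407]
orientation: [0.0, 0.988, -0.157, 0.0]
contact_force: [1.0, -0.2, 0.3]
finger_gap: 0.0941
grip_force: 0.0
t: 2.17
tool_pos: [0.3888, -0.4031, 0.3406]
orientation: [-0.001, 0.988, -0.152, 0.001]
contact_force: [0.8, 0.1, -0.2]
finger_gap: 0.0944
grip_force: 0.0
shift cm [ 11.34 -17.64   0.12] turn [-0.12 -0.08  0.51]
```

```bash
python3 -m pendant '[[[2,-3,0],[0,0,0],1],[[4,-6.2,0],[0,0,0],1],[[6,-9.3,0],[0,0,0],1],[[8,-12.4,0],[0,0,0],1],[[10,-15.5,0],[0,0,0],1],[[11.3,-17.6,0],[0,0,0.5],1],[[11.3,-17.6,0],[0,0,0.5],1],[[11.3,-17.6,0],[0,0,0.5],1],[[11.3,-17.6,0],[0,0,0.5],1]]'
python3 - <<'E'
from h import *
np.set_printoptions(precision=3,suppress=True)
C=cam("wrist");im=capture("wrist");save("w1.png",im)
for t,z in(("hook_tab",.221),("hook_tip",.155),("hook_bridge",.193)):
    r=tip_of("wrist",t);print(t,[(np.round(q["point"],1).tolist(),round(q["conf"],2),atz(C,q["point"],z)) for q in r[:2]])
for P in([.55,-.269,.241],):print(proj(C,P))
E
```

```text
t: 2.92
tool_pos: [0.544, -0.2776, 0.3403]
orientation: [0.0, 0.987, -0.161, -0.0]
contact_force: [-0.5, -0.8, 0.7]
finger_gap: 0.0938
grip_force: 0.0
hook_tab [([274.9, 195.8], 0.97, array([ 0.551, -0.272,  0.221]))]
hook_tip [([272.3, 183.2], 0.94, array([ 0.551, -0.267,  0.155])), ([305.1, 219.6], 0.65, array([ 0.499, -0.289,  0.155]))]
hook_bridge [([275.3, 218.7], 0.65, array([ 0.522, -0.261,  0.193]))]
[271.869 203.692]
```

View pics/w1.png

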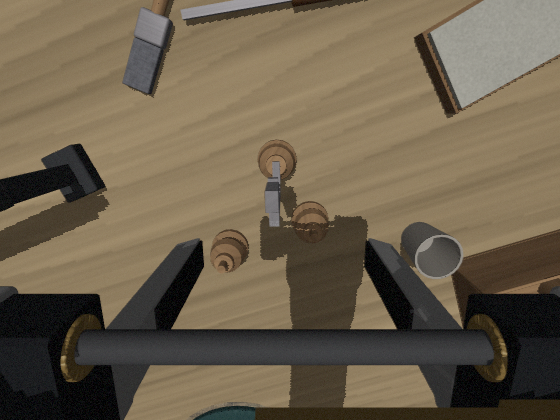

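Run:
```python
import cv2
s=cv2.imread("pics/w1.png")[135:235,225:325]
cv2.imwrite("pics/w1c.png",cv2.resize(s,None,fx=6,fy=6,interpolation=2))
```

```text
(no output)
```

View pics/w1c.png

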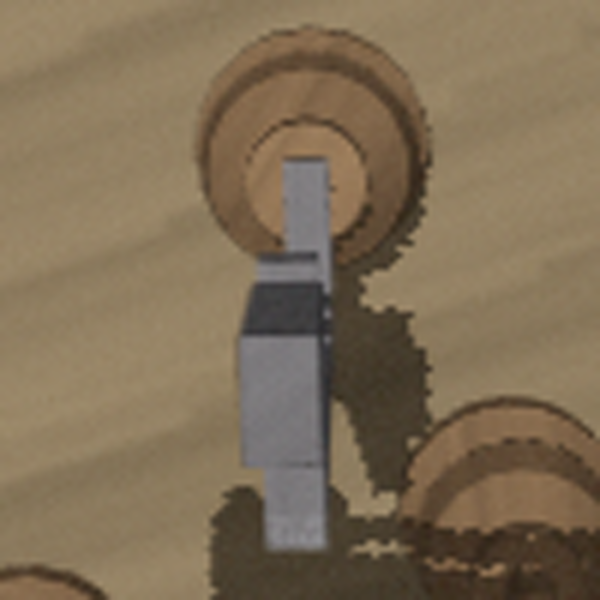

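Run:
```python
from h import *
np.set_printoptions(precision=4,suppress=True)
C=cam("wrist");P=atz(C,(271.9,201.7),.241);print(P)
to([P[0],P[1],.208],np.radians(-18.5)); print(state()["tool_pos"])
```

```text
[ 0.5515 -0.2698  0.241 ]
shift cm [ 0.47 -1.01 13.26] turn [ 0.02 -0.   -0.13]
[ 0.5438 -0.2779  0.3406]
```

```bash
python3 -m pendant '[[[0.5,-1,1],[0,0,0],1],[[0.5,-1,4],[0,0,0],1],[[0.5,-1,7],[0,0,0],1],[[0.5,-1,9.5],[0,0,0],1],[[0.5,-1,11.5],[0,0,0],1],[[0.5,-1,12.8],[0,0,0],1],[[0.5,-1,13.2],[0,0,0],1],[[0.5,-1,13.2],[0,0,0],1],[[0.5,-1,13.2],[0,0,0],1],[[0.5,-1,13.2],[0,0,0],1]]'
python3 - <<'E'
from h import *
C=cam("wrist");save("w2.png",capture("wrist"))
to([.5515,-.2698,.208],np.radians(-18.5))
print(proj(C,[.5515,-.2698,.241]))
E
```

```text
t: 3.95
tool_pos: [0.5529, -0.2691, 0.2095]
orientation: [0.0, 0.987, -0.161, 0.001]
contact_force: [0.2, 0.6, -0.3]
finger_gap: 0.094
grip_force: 0.0
shift cm [-0.11  0.11  0.15] turn [ 0.01 -0.09 -0.05]
[285.70435787 280.65009443]
```

```bash
python3 -m pendant '[[[-0.1,0.1,0.1],[0,0,0],0.3],[[-0.1,0.1,0.1],[0,0,0],-0.2],[[-0.1,0.1,0.1],[0,0,0],-0.5],[[-0.1,0.1,0.1],[0,0,0],-0.7],[[-0.1,0.1,0.1],[0,0,0],-1],[[-0.1,0.1,0.1],[0,0,0],-1],[[-0.1,0.1,0.1],[0,0,0],-1],[[-0.1,0.1,0.1],[0,0,0],-1],[[-0.1,0.1,0.1],[0,0,0],-1],[[-0.1,0.1,0.1],[0,0,0],-1]]' 40; python3 -m pendant '[[[0,0,0],[0,0,0],-1],[[0,0,0],[0,0,0],-1],[[0,0,-1],[0,0,0],-1],[[0,0,-3],[0,0,0],-1],[[0,0,-6],[0,0,0],-1],[[0,0,-9],[0,0,0],-1],[[0,0,-12],[0,0,0],-1],[[0,0,-14],[0,0,0],-1],[[0,0,-14],[0,0,0],-1],[[0,0,-14],[0,0,0],-1]]'
```

```text
t: 4.83
tool_pos: [0.5511, -0.2697, 0.2074]
orientation: [-0.0, 0.987, -0.161, -0.0]
contact_force: [-0.1, -0.3, 0.6]
finger_gap: 0.0309
grip_force: 0.0
t: 5.67
tool_pos: [0.5513, -0.2697, 0.3484]
orientation: [0.0, 0.987, -0.161, 0.001]
contact_force: [-0.5, -0.3, -4.2]
finger_gap: 0.0117
grip_force: 40.0
```

Run:
```python
from h import *
np.set_printoptions(precision=4,suppress=True)
st=state();print(st["tool_pos"],st["contact_force"])
T=np.array(st["tool_pos"]);u=np.array([np.cos(np.radians(-18.5)),np.sin(np.radians(-18.5)),0])
obs={}
for n in("wrist","side","top"):
    im=capture(n);C=cam(n)
    if n=="wrist":save("w3.png",im)
    for t in("hook_tab","hook_tip","hook_bridge"):
        for q in tip_of(n,t)[:1]:
            print(n,t,np.round(q["point"],1),round(q["conf"],2)); obs.setdefault(t,[]).append((C,q["point"]))
    for dz in(0,.005,.01): print("  exp",dz,proj(C,T+[0,0,.0136-dz]),proj(C,T+[0,0,-.0524-dz]),proj(C,T-.03*u+[0,0,-.0144-dz]))
for t in obs:
    X,e=tri(obs[t]);print(t,X-T,e)
```

```text
[ 0.5513 -0.2697  0.3484] [-0.5264 -0.2833 -4.1693]
wrist hook_tip [280.3 218.6] 0.72
wrist hook_bridge [284.4 280. ] 0.75
  exp 0 [283.4254 263.2404] [283.4917 224.1585] [283.5178 287.147 ]
  exp 0.005 [283.432  259.3358] [283.4953 222.0146] [283.5214 283.3409]
  exp 0.01 [283.4383 255.6301] [283.4988 219.9524] [283.5248 279.6984]
side hook_tab [336.3  66.5] 0.91
side hook_tip [336.4  88.7] 0.93
side hook_bridge [344.   81.1] 0.95
  exp 0 [337.7904  66.8589] [335.8124  85.8802] [343.2947  80.7391]
  exp 0.005 [337.6354  68.3497] [335.6683  87.2654] [343.1248  82.1844]
  exp 0.01 [337.4812  69.8321] [335.525  88.643] [342.9559  83.6215]
top hook_tab [470.1 156.3] 0.71
top hook_tip [454.2 169.3] 0.69
top hook_bridge [458.3 177.6] 0.69
  exp 0 [471.8235 156.2671] [455.1511 166.9866] [460.2158 176.1499]
  exp 0.005 [470.4471 157.152 ] [454.0083 167.7214] [458.9668 176.8646]
  exp 0.01 [469.0908 158.024 ] [452.8807 168.4464] [457.7354 177.5692]
hook_tip [-0.0008 -0.0005 -0.0623] [0.0035440329566427515, 0.001606779102223728, 0.0020630295416460905]
hook_bridge [-0.0284  0.0082 -0.0195] [0.0017826620194105938, 0.0029429518999359266, 0.002574612022005522]
hook_tab [-0.0005  0.0061  0.0184] [0.0013917868152030443, 0.0013917868152028585]
```

View pics/w3.png

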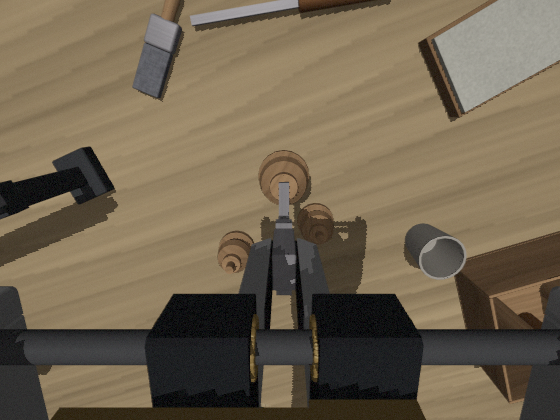

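Run:
```python
from h import *
to([.556,.187,.348],np.radians(4.7))
```

```text
shift cm [-14.06 -43.45  -0.06] turn [-1.000e-02  1.000e-02 -2.325e+01]
```

```bash
python3 -m pendant '[[[-0.3,-1,0],[0,0,0],-1],[[-1,-3,0],[0,0,-1],-1],[[-2,-6,0],[0,0,-3],-1],[[-3,-9,0],[0,0,-5],-1],[[-4,-12.2,0],[0,0,-7],-1],[[-5,-15.4,0],[0,0,-9],-1],[[-6,-18.6,0],[0,0,-11],-1],[[-7,-21.7,0],[0,0,-13],-1],[[-8,-24.7,0],[0,0,-15],-1],[[-9,-27.7,0],[0,0,-17],-1]]'; python3 -m pendant '[[[-0.8,-2.5,0],[0,0,0],-1],[[-1.2,-4,0],[0,0,0],-1],[[-1.2,-4,0],[0,0,0],-1],[[-1.2,-4,0],[0,0,0],-1]]';python3 - <<'E'
from h import *
to([.556,.187,.348],np.radians(4.7))
E
```

```text
t: 7.1
tool_pos: [0.5529, 0.0248, 0.3477]
orientation: [0.0, 1.0, -0.012, 0.0]
contact_force: [0.8, -0.5, -2.8]
finger_gap: 0.0117
grip_force: 40.0
t: 7.43
tool_pos: [0.5423, 0.0637, 0.3477]
orientation: [0.0, 1.0, -0.012, 0.0]
contact_force: [0.4, -1.1, -3.7]
finger_gap: 0.0114
grip_force: 40.0
shift cm [  1.08 -12.36  -0.03] turn [ 0.01 -0.02 -6.07]
```

```bash
python3 -m pendant '[[[0.1,-1,0],[0,0,-0.5],-1],[[0.3,-3.5,0],[0,0,-2],-1],[[0.6,-6.5,0],[0,0,-4],-1],[[0.8,-9,0],[0,0,-5.5],-1],[[1,-11,0],[0,0,-6],-1],[[1.1,-12.2,0],[0,0,-6],-1],[[1.1,-12.4,0],[0,0,-6],-1],[[1.1,-12.4,0],[0,0,-6],-1]]';python3 - <<'E'
from h import *
np.set_printoptions(precision=4,suppress=True)
to([.556,.187,.348],np.radians(4.7))
st=state();T=st["tool_pos"];print(st["contact_force"],st["wrist_torque"])
obs={}
for n in("wrist","side","top"):
    im=capture(n);C=cam(n);save(n+"4.png",im)
    for t in("hook_tip","hook_bridge","lip_top","bar_top","rail_under"):
        for q in tip_of(n,t)[:1]:
            print(n,t,np.round(q["point"],1),round(q["conf"],2)); obs.setdefault(t,[]).append((C,q["point"]))
for t in obs:
    if len(obs[t])>1: X,e=tri(obs[t]);print(t,X,X-T,e)
a=cv2.resize(cv2.imread("pics/top4.png")[120:195,135:315],None,fx=4.4,fy=4.4,interpolation=2)[:300]
b=cv2.resize(cv2.imread("pics/wrist4.png"),(400,300));c=cv2.resize(cv2.imread("pics/side4.png")[60:260,140:340],(300,300),interpolation=2)
o=np.zeros((600,800,3),np.uint8);o[:300,:792]=a;o[300:,:400]=b;o[300:,400:700]=c;cv2.imwrite("pics/c4.png",o)
E
```

```text
t: 8.1
tool_pos: [0.5573, 0.1855, 0.3472]
orientation: [0.0, 0.999, 0.039, -0.0]
contact_force: [0.8, -0.6, -3.2]
finger_gap: 0.0119
grip_force: 40.0
shift cm [-0.12 -0.16 -0.08] turn [ 0.    0.03 -0.25]
[ 0.7567 -0.6369 -3.1876] [-0.0134  0.0583  0.0052]
wrist hook_tip [281.1 220.5] 0.83
wrist hook_bridge [285.8 278.6] 0.94
wrist lip_top [307.  139.1] 0.78
wrist bar_top [306.6 127.8] 0.9
wrist rail_under [304.6 122.9] 0.94
side hook_tip [228.4 180.6] 0.74
side hook_bridge [235.8 173.1] 0.59
side lip_top [201. 321.] 0.69
side bar_top [216.7 180.6] 0.65
side rail_under [216.8 190.3] 0.85
hook_tip [0.5551 0.185  0.2823] [-0.0022 -0.0006 -0.0649] [0.0016924681054385896, 0.0016924681054386965]
hook_bridge [0.529  0.1803 0.3252] [-0.0284 -0.0053 -0.022 ] [0.0007739356761535899, 0.0007739356761535271]
lip_top [ 0.6082  0.2205 -0.4084] [ 0.0509  0.035  -0.7556] [0.10525716701284882, 0.10525716701284886]
bar_top [0.6234 0.1668 0.2161] [ 0.0661 -0.0188 -0.1311] [0.002331516969396783, 0.002331516969396927]
rail_under [0.6273 0.1672 0.1736] [ 0.07   -0.0183 -0.1736] [0.0012328785039011669, 0.00123287850390123]
```

View pics/c4.png

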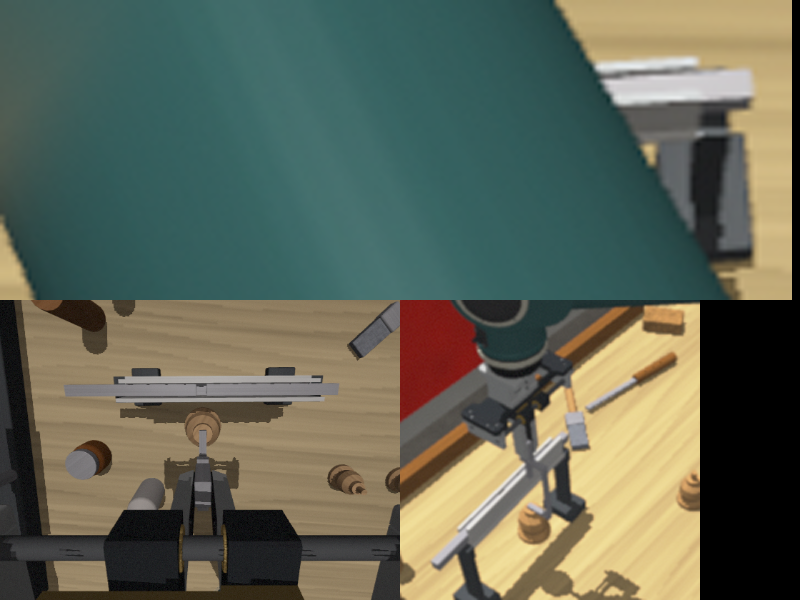

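Run:
```python
from h import *
g=cv2.cvtColor(cv2.imread("pics/wrist4.png"),cv2.COLOR_BGR2GRAY).astype(int)
for c in(200,240,330,400,430):print(c,list(enumerate(g[98:150,c],98)) if c==330 else g[98:150,c].tolist())
for r in range(116,136,2):print(r,g[r,255:312].tolist())
```

```text
200 [65, 64, 64, 61, 63, 60, 60, 63, 60, 164, 166, 162, 163, 167, 168, 167, 168, 168, 126, 79, 130, 138, 140, 138, 140, 138, 138, 137, 139, 134, 131, 133, 134, 134, 135, 137, 105, 61, 88, 127, 161, 161, 164, 162, 163, 94, 37, 31, 36, 30, 59, 61]
240 [139, 142, 143, 143, 145, 147, 146, 144, 152, 173, 172, 167, 169, 171, 169, 171, 168, 167, 110, 85, 142, 146, 146, 145, 145, 143, 144, 141, 145, 140, 142, 140, 141, 142, 141, 138, 87, 66, 86, 147, 165, 163, 163, 164, 164, 80, 68, 72, 70, 67, 71, 65]
330 [(98, np.int64(132)), (99, np.int64(137)), (100, np.int64(134)), (101, np.int64(138)), (102, np.int64(133)), (103, np.int64(135)), (104, np.int64(136)), (105, np.int64(137)), (106, np.int64(165)), (107, np.int64(174)), (108, np.int64(171)), (109, np.int64(168)), (110, np.int64(172)), (111, np.int64(171)), (112, np.int64(172)), (113, np.int64(170)), (114, np.int64(170)), (115, np.int64(152)), (116, np.int64(86)), (117, np.int64(67)), (118, np.int64(141)), (119, np.int64(141)), (120, np.int64(139)), (121, np.int64(143)), (122, np.int64(143)), (123, np.int64(136)), (124, np.int64(137)), (125,
[... 3101 characters left out ...]
4, 146, 144, 147, 145, 146, 143, 146, 145, 142, 144, 145, 108, 115, 140, 144, 143, 143, 144, 143, 146, 145, 143, 142, 143, 143, 145, 143, 144, 145, 143, 142, 143, 142, 142, 145]
132 [143, 141, 141, 142, 142, 140, 142, 143, 142, 140, 140, 141, 143, 141, 141, 144, 142, 141, 143, 124, 132, 139, 143, 142, 140, 140, 139, 142, 139, 141, 140, 141, 141, 141, 128, 138, 141, 139, 140, 138, 138, 139, 138, 138, 138, 138, 138, 138, 138, 139, 138, 138, 136, 137, 136, 136, 140]
134 [85, 87, 84, 84, 84, 85, 84, 84, 82, 82, 84, 85, 84, 84, 83, 80, 76, 79, 75, 67, 71, 67, 68, 72, 67, 70, 69, 84, 87, 88, 85, 77, 78, 73, 72, 70, 69, 68, 72, 71, 66, 67, 67, 63, 67, 67, 68, 65, 64, 66, 68, 67, 67, 62, 67, 66, 66]
```

Run:
```python
from h import *
np.set_printoptions(precision=4,suppress=True)
C=cam("wrist");st=state();print(st["tool_pos"])
T=np.array(st["tool_pos"]);y=np.radians(4.6);xr=np.array([np.cos(y),np.sin(y),0]);yr=np.array([-np.sin(y),np.cos(y),0])
f=lambda p,z:(lambda P:np.round([1000*(P-T)@xr,1000*(P-T)@yr],1))(atz(C,p,z))
for z in(.195,.201,.207):
    print(z,"bar far/near",f((282,117.3),z),f((282,133.5),z),"notch",f((274,120),z),f((289.3,120),z),"lip far/near",f((282,136.6),z+.02),f((282,142.7),z+.02),"back",f((282,115.7),z+.004))
# rail yaw by lip lower... edges
a,b=atz(C,(200,143),.221),atz(C,(400,141.9),.221);print(np.degrees(np.arctan2((a-b)[1],(a-b)[0]))-90)
a,b=atz(C,(200,116.2),.205),atz(C,(430,114.5),.205);print(np.degrees(np.arctan2((a-b)[1],(a-b)[0]))-90)
```

```text
[0.5573 0.1855 0.3474]
0.195 bar far/near [74.9  1.3] [59.6  1.3] notch [72.4  9. ] [72.4 -5.8] lip far/near [58.   1.2] [52.4  1.3] back [76.4  1.2]
0.201 bar far/near [75.   1.2] [60.   1.3] notch [72.5  8.8] [72.5 -5.7] lip far/near [58.3  1.2] [52.9  1.2] back [76.5  1.2]
0.207 bar far/near [75.   1.2] [60.3  1.3] notch [72.6  8.7] [72.6 -5.6] lip far/near [58.7  1.2] [53.4  1.2] back [76.5  1.2]
4.746576994299659
4.845016368567968
```

```bash
python3 -m pendant '[[[0,-0.1,0.5],[0,0,-0.3],-1],[[0,-0.1,2],[0,0,-0.3],-1],[[0,-0.1,3.5],[0,0,-0.3],-1],[[0,-0.1,4.6],[0,0,-0.3],-1],[[0,-0.1,5.1],[0,0,-0.3],-1],[[0,-0.1,5.1],[0,0,-0.3],-1],[[0,-0.1,5.1],[0,0,-0.3],-1]]';python3 - <<'E'
from h import *
np.set_printoptions(precision=4,suppress=True)
st=state();T=np.array(st["tool_pos"]);print(T,st["contact_force"],st["wrist_torque"])
obs={}
for n in("wrist","side"):
    im=capture(n);C=cam(n);save(n+"5.png",im)
    for t in("hook_tip","hook_bridge","bar_top","lip_top"):
        for q in tip_of(n,t)[:1]:
            print(n,t,np.round(q["point"],1),round(q["conf"],2)); obs.setdefault(t,[]).append((C,q["point"]))
    y=np.radians(4.8);xr=np.array([np.cos(y),np.sin(y),0])
    for dz in(0,.005,.01): print("  exp",dz,proj(C,T+[0,0,-.0524-dz]),proj(C,T-.03*xr+[0,0,-.0144-dz]))
for t in obs:
    if len(obs[t])>1: X,e=tri(obs[t]);print(t,X,X-T,e)
a=cv2.resize(cv2.imread("pics/side5.png")[110:230,170:290],(600,600),interpolation=2);cv2.imwrite("pics/c5.png",a)
g=cv2.cvtColor(cv2.imread("pics/wrist5.png"),cv2.COLOR_BGR2GRAY).astype(int)
for c in(240,330):print(c,g[60:130,c].tolist())
E
```

```text
t: 9.58
tool_pos: [0.5574, 0.1866, 0.2968]
orientation: [-0.0, 0.999, 0.042, 0.0]
contact_force: [-0.2, 1.0, -2.4]
finger_gap: 0.0117
grip_force: 40.0
[0.5574 0.1866 0.2968] [-0.1923  0.997  -2.387 ] [ 0.0278 -0.0151 -0.0279]
wrist hook_tip [281.4 220.3] 0.61
wrist hook_bridge [286.5 278.9] 0.97
wrist bar_top [314.8 130.3] 0.91
wrist lip_top [312.4 144.1] 0.65
  exp 0 [283.5915 224.2144] [283.6261 286.634 ]
  exp 0.005 [283.5933 222.0937] [283.6274 282.8791]
  exp 0.01 [283.595  220.0533] [283.6286 279.2842]
side hook_tip [228.9 193.1] 0.87
side hook_bridge [236. 185.] 0.83
side bar_top [211.6 182.3] 0.63
side lip_top [215.5 178. ] 0.72
  exp 0 [227.977  190.5954] [236.2164 186.0376]
  exp 0.005 [228.148 191.846] [236.3667 187.3445]
  exp 0.01 [228.318  193.0889] [236.5161 188.6431]
hook_tip [0.5564 0.1872 0.2347] [-0.0009  0.0005 -0.062 ] [0.0013092690089607283, 0.0013092690089610208]
hook_bridge [0.5316 0.1818 0.2804] [-0.0257 -0.0048 -0.0164] [0.0009295561912503038, 0.0009295561912502535]
bar_top [0.6277 0.1722 0.2142] [ 0.0704 -0.0144 -0.0826] [0.004786108705076042, 0.004786108705075784]
lip_top [0.6166 0.1713 0.2368] [ 0.0593 -0.0153 -0.06  ] [0.00045034962554717364, 0.0004503496255470569]
240 [129, 131, 135, 137, 137, 139, 139, 138, 139, 138, 138, 137, 137, 135, 132, 132, 131, 135, 132, 135, 135, 136, 138, 141, 137, 138, 141, 139, 137, 139, 140, 140, 141, 138, 137, 138, 140, 140, 144, 143, 145, 144, 145, 147, 147, 167, 173, 171, 164, 170, 170, 170, 170, 170, 172, 171, 129, 83, 108, 144, 144, 144, 147, 145, 147, 143, 143, 144, 144, 143]
330 [131, 126, 128, 125, 127, 130, 130, 128, 130, 132, 132, 137, 136, 134, 135, 136, 135, 139, 135, 139, 138, 142, 140, 143, 144, 144, 145, 145, 143, 143, 144, 142, 145, 142, 142, 138, 134, 135, 138, 139, 138, 134, 134, 137, 137, 167, 175, 176, 170, 174, 171, 171, 172, 171, 171, 172, 131, 83, 111, 140, 140, 139, 140, 141, 142, 139, 134, 135, 137, 136]
```

View pics/c5.png

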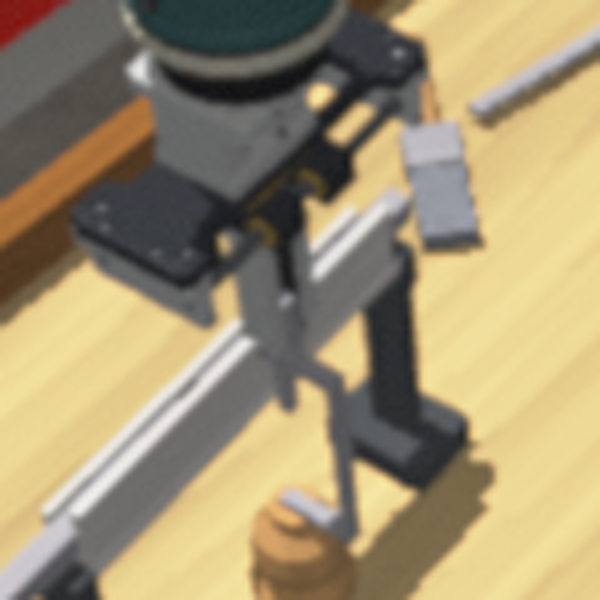

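Run:
```python
from h import *
np.set_printoptions(precision=4,suppress=True)
C=cam("wrist")
g=cv2.cvtColor(cv2.imread("pics/wrist5.png"),cv2.COLOR_BGR2GRAY).astype(int)
print(g[115:165,200].tolist())
for r in(147,149,111):
    print(r,"L",g[r,60:150].tolist(),"R",g[r,430:530].tolist())
```

```text
[166, 128, 80, 105, 140, 136, 140, 140, 140, 140, 139, 138, 139, 140, 135, 134, 134, 137, 137, 137, 137, 136, 134, 65, 90, 90, 85, 163, 161, 163, 163, 160, 160, 134, 32, 19, 53, 63, 60, 63, 61, 63, 63, 62, 65, 66, 69, 68, 70, 73]
147 L [129, 130, 129, 130, 131, 133, 131, 131, 129, 131, 133, 129, 131, 131, 129, 129, 131, 131, 129, 130, 131, 129, 129, 130, 133, 131, 129, 130, 130, 130, 129, 128, 130, 130, 128, 129, 129, 130, 128, 131, 130, 128, 129, 128, 129, 129, 130, 126, 127, 127, 129, 126, 126, 128, 128, 124, 127, 125, 128, 123, 128, 126, 126, 129, 128, 126, 127, 125, 129, 128, 126, 124, 127, 126, 125, 125, 126, 125, 127, 135, 156, 159, 157, 161, 161, 161, 159, 160, 159, 160] R [159, 161, 159, 159, 157, 158, 159, 158, 160, 159, 160, 159, 158, 162, 162, 157, 159, 159, 160, 161, 159, 159, 160, 160, 160, 160, 158, 159, 158, 157, 158, 160, 157, 159, 157, 159, 158, 158, 159, 159, 156, 159, 158, 156, 159, 156, 157, 157, 157, 157, 160, 158, 157, 158, 157, 157, 157, 157, 152, 141, 138, 139, 137, 139, 136, 139, 137, 134, 136, 135, 137, 136, 135, 134, 137, 135, 138, 135, 134, 134, 134, 133, 
[... 1304 characters left out ...]
6, 136, 138, 137, 138, 137, 137, 137, 136, 139, 139, 137, 136, 136, 137, 137, 137, 137, 137, 138, 136, 137, 137, 135, 136, 137, 137, 138, 138, 139, 75, 61, 57, 60, 55, 111, 158, 163, 164, 165, 162] R [163, 162, 161, 165, 162, 161, 163, 162, 162, 160, 163, 164, 161, 161, 162, 162, 162, 161, 162, 162, 162, 162, 163, 164, 163, 161, 162, 161, 161, 162, 163, 162, 162, 162, 162, 160, 162, 163, 160, 161, 160, 160, 159, 161, 162, 161, 160, 160, 159, 159, 160, 157, 146, 144, 141, 146, 145, 145, 142, 145, 143, 143, 145, 146, 142, 146, 141, 140, 143, 140, 144, 142, 140, 142, 142, 142, 140, 139, 139, 140, 140, 142, 140, 142, 139, 138, 141, 140, 139, 141, 142, 141, 138, 139, 138, 139, 140, 140, 140, 137]
```

Run:
```python
from h import *
np.set_printoptions(precision=4,suppress=True)
C=cam("wrist");T=np.array(state()["tool_pos"]);print(T)
y=np.radians(4.8);xr=np.array([np.cos(y),np.sin(y),0]);yr=np.array([-np.sin(y),np.cos(y),0])
L=lambda a,b,z:np.linalg.norm(atz(C,a,z)-atz(C,b,z))
for z in(.195,.201,.207):
    print(z,L((139.7,147),(488.7,147),z+.02),L((144,111),(481.8,111),z+.004))
    for r,dz in((118.2,0),(137.9,0),(142,.02),(148.2,.02)):print("   ",1000*(atz(C,(200,r),z+dz)-T)@xr)
```

```text
[0.5573 0.1865 0.2966]
0.195 0.270986110411906 0.2706020262844605
    74.77142375021543
    58.97049823550632
    57.20696717107116
    52.461968851560385
0.201 0.26476378036454545 0.26474702583440923
    74.839032900091
    59.3751296789631
    57.68306269657275
    53.04701810008968
0.207 0.25854145031718484 0.2588920253843579
    74.90664204996669
    59.77976112242
    58.15915822207434
    53.63206734861886
```

```bash
python3 -m pendant '[[[0.5,0,0],[0,0,0],-1],[[1.5,0,0],[0,0,0],-1],[[2.5,0,0],[0,0,0],-1],[[3.5,0,0],[0,0,0],-1],[[4.5,0,0],[0,0,0],-1],[[5.5,-0.05,0],[0,0,0],-1],[[6.3,-0.05,0],[0,0,0],-1],[[6.8,-0.05,0],[0,0,0],-1],[[6.8,-0.05,0],[0,0,0],-1],[[6.8,-0.05,0],[0,0,0],-1]]';python3 - <<'E'
from h import *
np.set_printoptions(precision=4,suppress=True)
st=state();T=np.array(st["tool_pos"]);print(T,st["contact_force"],st["wrist_torque"])
im=capture("wrist");side=capture("side")
o=np.zeros((600,800,3),np.uint8);o[:300,:]=cv2.resize(im[120:270,130:430],(600,300))[:, :].repeat(1,1) if 0 else cv2.resize(im[100:250,80:480],(800,300),interpolation=2)
o[300:,:300]=cv2.resize(side[120:240,160:280],(300,300),interpolation=2)
C=cam("top");o[300:,320:720]=cv2.resize(capture("top"),(400,300))
save("c6.png",o)
C=cam("wrist")
for t in("hook_tip","bar_top","lip_top"):
    for q in tip_of("wrist",t)[:1]:print(t,np.round(q["point"],1),round(q["conf"],2))
E
```

```text
t: 10.92
tool_pos: [0.625, 0.1928, 0.2962]
orientation: [-0.0, 0.999, 0.042, -0.0]
contact_force: [0.7, 0.2, -2.5]
finger_gap: 0.0115
grip_force: 40.0
[0.625  0.1928 0.2962] [ 0.7258  0.1805 -2.5244] [-0.0288  0.0446  0.0166]
hook_tip [281.9 221.8] 0.62
bar_top [310.7 211.2] 0.82
lip_top [311.5 230.9] 0.8
```

View pics/c6.png

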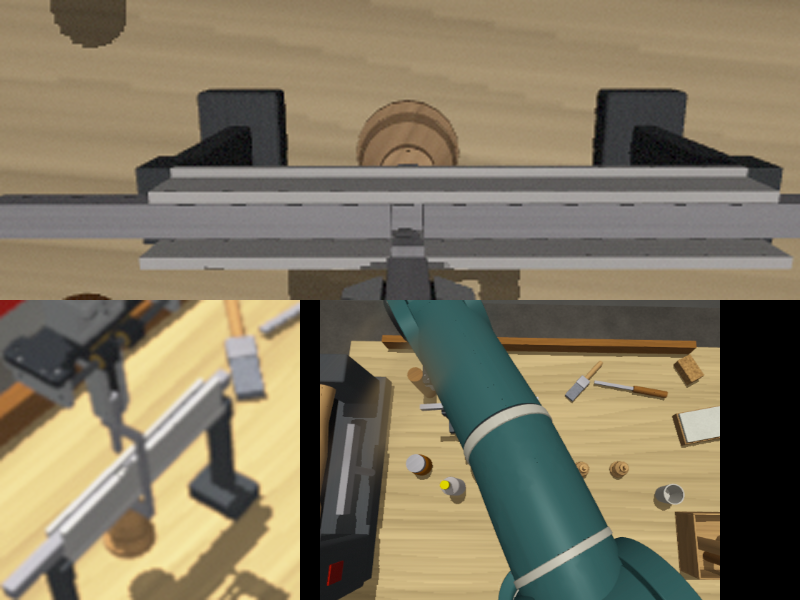

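```bash
python3 -m pendant '[[[0,0,0.5],[0,0,0],-1],[[0,0,1.2],[0,0,0],-1],[[0,0,1.8],[0,0,0],-1],[[0,0,2.3],[0,0,0],-1],[[0,0,2.7],[0,0,0],-1],[[0,0,2.8],[0,0,0],-1],[[0,0,2.8],[0,0,0],-1],[[0,0,2.8],[0,0,0],-1]]'; python3 -m pendant '[[[0,0,0.1],[0,0,0],-1],[[0,0,0.2],[0,0,0],-1],[[0,0,0.3],[0,0,0],-1],[[0,0,0.4],[0,0,0],-1],[[0,0,0.5],[0,0,0],-1],[[0,0,0.5],[0,0,0],-1]]';python3 -m pendant '[[[0,0,0.1],[0,0,0],-1],[[0,0,0.2],[0,0,0],-1],[[0,0,0.3],[0,0,0],-1],[[0,0,0.3],[0,0,0],-1]]'
```

```text
t: 11.88
tool_pos: [0.625, 0.1927, 0.2686]
orientation: [-0.0, 0.999, 0.041, 0.0]
contact_force: [-0.5, 1.1, -2.3]
finger_gap: 0.0122
grip_force: 40.0
t: 12.38
tool_pos: [0.6249, 0.1926, 0.2632]
orientation: [-0.0, 0.999, 0.041, -0.0]
contact_force: [-0.4, -0.0, -3.0]
finger_gap: 0.0116
grip_force: 40.0
t: 12.72
tool_pos: [0.6249, 0.1926, 0.2602]
orientation: [0.0, 0.999, 0.041, -0.0]
contact_force: [0.8, 0.6, -2.1]
finger_gap: 0.0118
grip_force: 40.0
```

```bash
for i in 1 2; do :; done; python3 -m pendant '[[[0,0,0.1],[0,0,0],-1],[[0,0,0.2],[0,0,0],-1],[[0,0,0.3],[0,0,0],-1],[[0,0,0.3],[0,0,0],-1]]' | egrep 'tool|force'; python3 -m pendant '[[[0,0,0.1],[0,0,0],-1],[[0,0,0.2],[0,0,0],-1],[[0,0,0.2],[0,0,0],-1]]' | egrep 'tool|force'; python3 -m pendant '[[[0,0,0.1],[0,0,0],-1],[[0,0,0.2],[0,0,0],-1],[[0,0,0.2],[0,0,0],-1]]' | egrep 'tool|force'
```

```text
tool_pos: [0.6249, 0.1926, 0.2572]
contact_force: [0.2, -0.0, -3.4]
grip_force: 40.0
tool_pos: [0.6249, 0.1926, 0.2552]
contact_force: [-0.1, -0.7, -2.3]
grip_force: 40.0
tool_pos: [0.6249, 0.1926, 0.2532]
contact_force: [-0.3, 0.7, -2.7]
grip_force: 40.0
```

```bash
python3 -m pendant '[[[0,0,0.1],[0,0,0],-1],[[0,0,0.1],[0,0,0],-1]]' | egrep 'tool|contact'; python3 -m pendant '[[[0,0,0.1],[0,0,0],-1],[[0,0,0.1],[0,0,0],-1]]' | egrep 'tool|contact'; python3 -m pendant '[[[0,0,0.1],[0,0,0],-1],[[0,0,0.1],[0,0,0],-1]]' | egrep 'tool|contact'
```

```text
tool_pos: [0.6249, 0.1926, 0.2523]
contact_force: [0.2, -0.4, -3.3]
tool_pos: [0.625, 0.1927, 0.2515]
contact_force: [0.2, -0.2, 0.3]
tool_pos: [0.625, 0.1927, 0.2506]
contact_force: [0.2, -0.5, 2.4]
```

```bash
python3 -m pendant '[[[0,0,0.1],[0,0,0],-1],[[0,0,0.1],[0,0,0],-1]]' | egrep 'tool|contact'; python3 -m pendant '[[[0,0,0.1],[0,0,0],-1],[[0,0,0.1],[0,0,0],-1]]' | egrep 'tool|contact'
```

```text
tool_pos: [0.6251, 0.1927, 0.2496]
contact_force: [-0.8, -0.4, 4.1]
tool_pos: [0.6251, 0.1927, 0.2486]
contact_force: [-0.8, -0.9, 6.4]
```

```bash
python3 -m pendant '[[[0,0,-0.1],[0,0,0],-1],[[0,0,-0.25],[0,0,0],-1],[[0,0,-0.25],[0,0,0],-1],[[0,0.1,-0.25],[0,0,0],-1],[[0,0.2,-0.25],[0,0,0],-1],[[0,0.2,-0.25],[0,0,0],-1]]' | egrep 'tool|contact';for k in 1; do python3 -m pendant '[[[0,0.1,0],[0,0,0],-1],[[0,0.1,0],[0,0,0],-1]]' | egrep 'tool|contact'; done;  python3 -m pendant '[[[0,0.05,0],[0,0,0],-1],[[0,0.05,0],[0,0,0],-1]]' | egrep 'tool|contact';  python3 -m pendant '[[[0,0.05,0],[0,0,0],-1],[[0,0.05,0],[0,0,0],-1]]' | egrep 'tool|contact'
```

```text
tool_pos: [0.6251, 0.1909, 0.2509]
contact_force: [-0.0, 2.6, 1.7]
tool_pos: [0.6252, 0.1898, 0.2509]
contact_force: [-0.9, 2.9, 2.7]
tool_pos: [0.6251, 0.1897, 0.251]
contact_force: [-1.1, 4.9, 1.0]
tool_pos: [0.6252, 0.1895, 0.251]
contact_force: [-0.5, 6.1, 1.6]
```

```bash
python3 -m pendant '[[[0,-0.2,-0.05],[0,0,0],-1],[[0,-0.4,-0.05],[0,0,0],-1],[[0,-0.4,-0.05],[0,0,0],-1],[[0,-0.4,-0.05],[0,0,0],-1]]' | egrep 'tool|contact'
```

```text
tool_pos: [0.625, 0.1921, 0.2513]
contact_force: [0.0, -2.1, 0.9]
```

```bash
python3 -m pendant '[[[0,0,0],[0,0,0],-1],[[0,0,0],[0,0,0],-1],[[0,0,0],[0,0,0],-1],[[0,0,0],[0,0,0],-0.7],[[0,0,0],[0,0,0],-0.65],[[0,0,0],[0,0,0],-0.55],[[0,0,0],[0,0,0],-0.4],[[0,0,0],[0,0,0],-0.3],[[0,0,0],[0,0,0],-0.3],[[0,0,0],[0,0,0],-0.3]]' 5;  python3 - <<'E'
from h import *
np.set_printoptions(precision=4,suppress=True)
st=state();print(st["tool_pos"],st["contact_force"])
obs={}
for n in("wrist","side"):
    im=capture(n);C=cam(n);save(n+"7.png",im)
    for t in("hook_tip","hook_bridge","hook_tab"):
        for q in tip_of(n,t)[:1]:
            print(n,t,np.round(q["point"],1),round(q["conf"],2)); obs.setdefault(t,[]).append((C,q["point"]))
for t in obs:
    if len(obs[t])>1: X,e=tri(obs[t]);print(t,X,e)
E
```

```text
t: 16.55
tool_pos: [0.6249, 0.1927, 0.2514]
orientation: [-0.0, 0.999, 0.041, -0.0]
contact_force: [-0.2, 0.3, -0.8]
finger_gap: 0.0331
grip_force: 0.0
[0.6249 0.1927 0.2514] [-0.22    0.2625 -0.8194]
wrist hook_tip [282.8 222.1] 0.76
wrist hook_bridge [284.8 283.2] 0.65
wrist hook_tab [284.9 254.2] 0.96
side hook_tip [209.3 191.1] 0.72
side hook_bridge [218.7 183.8] 0.85
side hook_tab [201.5 173.8] 0.73
hook_tip [0.6255 0.1931 0.1962] [0.0002239633895507337, 0.00022396338955072177]
hook_bridge [0.5963 0.186  0.2383] [0.0040650582215441735, 0.0040650582215441015]
hook_tab [0.6329 0.1964 0.2666] [0.0043959302661570245, 0.004395930266157091]
```

```bash
python3 -m pendant '[[[0,0,-0.3],[0,0,0],0],[[0,0,-1],[0,0,0],0],[[0,0,-2.5],[0,0,0],0],[[0,0,-4.5],[0,0,0],0],[[0,0,-7],[0,0,0],0],[[0,0,-10],[0,0,0],0],[[0,0,-12],[0,0,0],0],[[0,0,-12],[0,0,0],0],[[0,0,-12],[0,0,0],0],[[0,0,-12],[0,0,0],0]]';  python3 - <<'E'
from h import *
np.set_printoptions(precision=4,suppress=True)
obs={}
o=np.zeros((600,800,3),np.uint8)
for n in("wrist","side"):
    im=capture(n);C=cam(n)
    if n=="wrist":o[:,:400]=cv2.resize(im[120:345,200:350],(400,600),interpolation=2)
    else:o[:,400:]=cv2.resize(im[130:250,160:240],(400,600),interpolation=2)
    for t in("hook_tip","hook_bridge","hook_tab","finial"):
        for q in tip_of(n,t)[:1]:
            print(n,t,np.round(q["point"],1),round(q["conf"],2)); obs.setdefault(t,[]).append((C,q["point"]))
for t in obs:
    if len(obs[t])>1: X,e=tri(obs[t]);print(t,X,e)
save("c8.png",o)
E
```

```text
t: 17.78
tool_pos: [0.6248, 0.1925, 0.371]
orientation: [0.0, 0.999, 0.041, -0.0]
contact_force: [0.7, 0.9, -0.4]
finger_gap: 0.0468
grip_force: 0.0
wrist hook_bridge [282.6 224.2] 0.96
wrist hook_tab [284.1 200.7] 0.67
wrist finial [284.1 164.8] 0.91
side hook_tip [211.5 193.3] 0.65
side hook_bridge [217.  184.6] 0.7
side hook_tab [205.7 173.9] 0.78
side finial [218.6 224.8] 0.56
hook_bridge [0.5969 0.1892 0.2395] [0.0021703062176245164, 0.002170306217624456]
hook_tab [0.628  0.1922 0.2629] [4.9854487783718384e-06, 4.985448778438842e-06]
finial [0.6241 0.188  0.0357] [0.0043231435363937165, 0.004323143536393777]
```

View pics/c8.png

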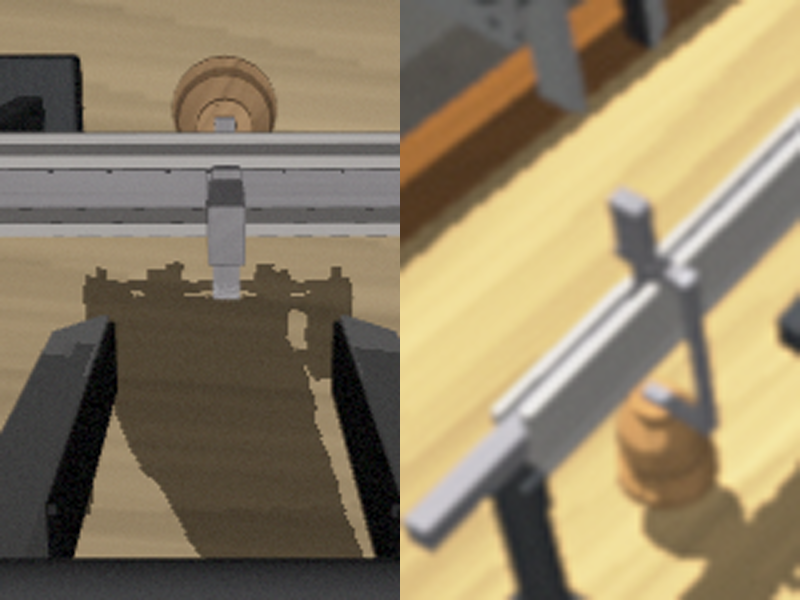

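Run:
```python
from h import *
np.set_printoptions(precision=4,suppress=True)
W=cam("wrist");S=cam("side")
print(tri([(W,(284.7,208.2)),(S,(206.4,169.6))]))
for z in(.241+.0387,.241+.0507):
    P=atz(W,(284.7,208.2),z);print(z,P,proj(S,P),"width mm",.0+1000*np.linalg.norm(atz(W,(277.6,208),z)-atz(W,(291.9,208),z)))
# check of side calibration: lip top ends / bar end
y=np.radians(4.8);xr=np.array([np.cos(y),np.sin(y),0]);yr=np.array([-np.sin(y),np.cos(y),0])
O=np.array([.6245,.169,.2057]);print([proj(S,O-.014*xr+k*yr+[0,0,.02]) for k in(.13,-.13)])
```

```text
(array([0.6254, 0.1908, 0.2793]), [0.0010122324053001106, 0.00101223240530009])
0.2797 [0.6261 0.1917 0.2797] [205.5862 169.7408] width mm 12.119645040713237
0.2917 [0.6295 0.192  0.2917] [203.9532 165.9903] width mm 11.583696077783623
[array([185.9567, 213.6291]), array([248.2972, 151.5509])]
```

```bash
python3 -c "
from workcell import finish_job;print(finish_job())"
```

```text
the job is handed in; nothing more can be done
None
```

The hooked finial hangs upright on the rail, released, with its tip about 12 mm below the bar top in the notch. The highest contact force I read was about 9 N, nothing else on the bench was touched, and I handed the job in at about 18 s; no verdict came back.

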